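Uncover the vial carrier and hold it level above its dock

TASK

An upturned beaker has been left over the handle of the grey vial carrier: lift it off and stand it, still mouth down and without dropping it, on the blue draining mat. Then lift the carrier by its orange handle straight up out of its dock, level and with all four vials in their wells, and finish while still holding it, steady and level, with its underside about 10 cm above the dock's floor. Leave everything else on the bench where it is.

Things in the scene. Friction and masses are not known exactly. Their poses are not given: they have to be found in the camera images.
- carrier: vial carrier: grey plastic block 106 (its x) x 146 (y) x 30 mm, 0.3 to 0.5 kg, six wells in two rows at y = -56 and +56 mm (x = -34, 0, +34), the corner four filled; a handle stands at its centre. Rests loose on the dock's floor, underside 6 mm above the bench, about 6 mm play to the rim each side. Origin: centre of its underside, z up
- carrier_grip (a point): centre of the carrier's orange grip, 88 mm above its underside; axes as the carrier's. Grip: 14 mm thick in x, 36 mm wide in y, from 68 to 108 mm above the underside, on a 6 mm thick steel stem; pinch it from above, fingers closing along the carrier's x
- dock: the dock: fixed shallow aluminium tray 130 (x) x 170 (y) mm, floor 6 mm thick, rim 14 mm high (8 mm above its floor). Origin: centre of its underside, on the bench
- beaker: upturned beaker: white plastic with blue lines, 60 mm outside diameter, 90 mm tall, wall 3 mm, closed end up, mouth down, 70 g. Stands over the carrier's handle, mouth on the block (36 mm above the bench); the handle reaches 78 mm up inside it. Grip it from above across its closed end. Origin: centre of the mouth (lower end), z to the closed end
- mat: the draining mat: fixed flat blue ribbed mat 160 x 160 mm, 4 mm thick, on the bench. Origin: centre of its underside
- vial0: amber glass vial with red cap, 20 mm across, 47 mm tall, loose in one of the carrier's corner wells: 22 mm deep, so that the vial's foot is 8 mm above the carrier's underside and its cap's top 55 mm above it. Origin: centre of its foot
- vial1: amber glass vial with white cap, 20 mm across, 47 mm tall, loose in one of the carrier's corner wells: 22 mm deep, so that the vial's foot is 8 mm above the carrier's underside and its cap's top 55 mm above it. Origin: centre of its foot
- vial2: amber glass vial with red cap, 20 mm across, 47 mm tall, loose in one of the carrier's corner wells: 22 mm deep, so that the vial's foot is 8 mm above the carrier's underside and its cap's top 55 mm above it. Origin: centre of its foot
- vial3: amber glass vial with white cap, 20 mm across, 47 mm tall, loose in one of the carrier's corner wells: 22 mm deep, so that the vial's foot is 8 mm above the carrier's underside and its cap's top 55 mm above it. Origin: centre of its foot
- wash_bottle: bystander: white plastic wash bottle with red cap, 64 mm across, 170 mm tall, standing on the bench; origin centre of underside
- reagent_bottle: bystander: clear wide jar with blue cap, 72 mm across, 150 mm tall, standing; origin centre of underside
- flask: bystander: green-tinted conical flask, 84 mm across at the foot, 130 mm tall, standing; origin centre of underside
- paper_roll: bystander: solid white paper towel roll, 110 mm across, 200 mm tall, standing; origin centre of underside
- screwdriver: bystander: black-handled screwdriver lying on the bench, about 200 mm long
- dish: bystander: small white bowl, 80 mm across, 30 mm tall; origin centre of underside
There are look-alikes about, which are no part of the job. Leave any purple or yellow look-alike of the beaker alone.

How it is judged:
By the outcome, as a careful person would: the job done as asked, in the order asked, and still so for the second after the job is handed in, while the arm keeps its last pose, push and grip.
It also fails if it takes over 58 s, if anything falls off the work surface, if the arm or the gripper's body presses on something with over 40 N, if the wrist force passes 120 N, or if a joint passes its speed limit or range.

ROBOT

A 6-joint arm with a two-finger parallel gripper is mounted at the origin on the work surface. World frame = base frame: x ahead of the robot, y to its left, z up, the work surface at z = 0. Lengths are in m, angles in degrees, forces in N, time in s.
With the tool pointing down it reaches from about 0.375 to 0.9 m from the base axis. Payload 3.1 kg.
Tool frame: the origin (TCP) lies at the very end of the fingers, on their centre line; the grasp point (between the pads) lies behind it (bot.grip_depth is the z of the grasp point in the tool frame, in m); z points along the fingers, y is the direction in which the jaws open and shut (so a half turn about z gives the same grasp; the last joint's range is limited). The gripper opens to 87 mm and grips with 3 to 60 N. Pads are 19 mm wide; open, the fingers measure 117 mm over their backs; the gripper's body (75 mm by 190 mm) begins 51 mm behind the grasp point.
Start: joints at [-84.196, 30.224, 82.088, -0, 67.689, -10.227], TCP at [0.173, -0.601, 0.223] pointing down, gripper open.
Joint ranges: [-176.69, 176.69], [-43.24, 126.21], [12.49, 139.97], [-82, 262], [0, 151.66], [-163.58, 163.58]. Speed limits (degrees/s): [159.86, 159.86, 180, 180, 180, 180].

INTERFACE

Orientations are given as a 3x3 rotation matrix whose columns are the frame's x, y, z axes.
In Python, from rig import bot, vision gives the robot as it stands. The module is installed in compiled form; this text tells all that it offers.
- The arm moves only by the shell command python3 -m jog 'ROWS'. ROWS is JSON, a list of rows, each a list of 3 entries, a list of its own where there are three numbers: the shift along the tool's x, y, z in mm, then the turn, a rotation vector about the tool's x, y, z in degrees, then the closure, from 0 (fully open) to 1 (shut). In form: [[[dx, dy, dz], [wx, wy, wz], fingers], ...]. A call has 1 to 12 rows; each row is the pose to reach, as a shift and turn from the pose commanded when the call began, along the tool's axes at that moment; what a row does not reach only later rows make up. A row lasts 1/12 s, in which the tool goes at most 41.7 mm and 7.16 degrees, less where a joint would pass 70% of its speed; a pose out of reach is approached as far as the arm can. A call with a gripper value outside its range is refused whole. The fingers move at their own pace and stop on an object; the grip force is fixed at half the most. Time passes only in rows, so rows that repeat a pose let the fingers close. It gives the time, the measured TCP pose, the force and the opening at its end, in the units of the state.
- bot.read_state(): the state, without advancing time (a new reading comes with each control period).
- vision.capture(name): name is "side" or "top"; returns the picture (384x512x3 uint8, red, green, blue); there is no depth.
- vision.camera_info(name): a dict with "intrinsics" (3x3 intrinsics, pixels), "dist" ([k1, k2, p1, p2, k3] as OpenCV has them; the pictures are not rectified), "camera_from_world" (4x4, takes a point from world to camera coordinates). Camera axes: x right, y up, looking along -z (the intrinsics and any distortion apply to the point x, -y, -z); pixel columns grow to the right and rows downward; lengths in m; the calibration is good to about 2 mm. A picture is of the moment at which its call begins. camera_info takes no time and is no camera call.
- bot.hand_in(): hands the job in, once; it reports no verdict.
The state is a dict: "time_s": time; "joint_positions": joint angles; "qvel": joint speeds; "tau": joint torques, N m; "position": TCP position; "tcp_rot": TCP orientation; "force": force on the tool from outside, world axes, zero at the start; "moment": the same for the moment, N m; "opening": opening from 0.0 (shut) to 1.0 (fully open).
Only numpy, scipy, OpenCV 4.12 (cv2) and the standard library are available. Lean on these libraries where they do the work, as an engineer would, in place of code of your own. Each camera call takes 0.05 s, during which the arm holds its last target. There are 200 camera calls.

## Working session

There is one attempt and no reset: what is moved stays moved. The work goes in short steps, Python scripts to look and compute and a shell command to move; the robot and the scene stay as the last step left them, time stands still between calls to the robot, and variables do not carry over. Pictures are saved under pics/ and viewed, about 8 in all and at most 12, crops included, and the job is handed in when it is done.

```bash
mkdir -p pics; python3 - <<'E'
from rig import bot, vision
import cv2, numpy as np
for n in ("top","side"):
    i=vision.camera_info(n); print(n,np.round(i["intrinsics"],1).tolist(),i["dist"],np.round(i["camera_from_world"],3).tolist())
    cv2.imwrite(f"pics/{n}0.png",cv2.cvtColor(vision.capture(n),cv2.COLOR_RGB2BGR))
s=bot.read_state(); print(s, bot.grip_depth)
E
```

```text
top [[494.3, 0.0, 253.3], [0.0, 494.3, 187.5], [0.0, 0.0, 1.0]] [-0.16412826  0.          0.          0.          0.        ] [[0.039, -0.999, 0.005, -0.016], [0.978, 0.039, 0.206, -0.62], [-0.206, -0.003, 0.978, -1.403], [0.0, 0.0, 0.0, 1.0]]
side [[492.9, 0.0, 255.9], [0.0, 492.9, 196.0], [0.0, 0.0, 1.0]] [-0.07977578  0.          0.          0.          0.        ] [[-0.874, -0.486, 0.01, 0.553], [0.364, -0.64, 0.677, -0.275], [-0.323, 0.595, 0.736, -1.306], [0.0, 0.0, 0.0, 1.0]]
{'time_s': 0.1, 'joint_positions': array([-8.41955085e+01,  3.02737912e+01,  8.21486930e+01, -6.52428004e-05,
        6.76878686e+01, -1.02276461e+01]), 'qvel': array([ 0.00856732, -0.13239065, -0.20946888, -0.02181539, -0.04188586,
       -0.0042099 ]), 'tau': array([-6.73106797e-05, -4.40984702e+01, -1.77150053e+01,  6.35697646e-02,
        5.33947977e-02, -3.91030892e-05]), 'position': array([ 0.17256809, -0.60003015,  0.2216698 ]), 'tcp_rot': array([[ 9.61106852e-01,  2.76176721e-01, -1.95834733e-04],
       [ 2.76176580e-01, -9.61105002e-01,  1.91603862e-03],
       [ 3.40947523e-04, -1.89560281e-03, -9.99998145e-01]]), 'force': array([ 1.07088774, -0.06820193, -0.00178248]), 'moment': array([ 0.01941221,  0.00684107, -0.00436795]), 'opening': 0.9992101530888008} -0.0187
```

View pics/top0.png

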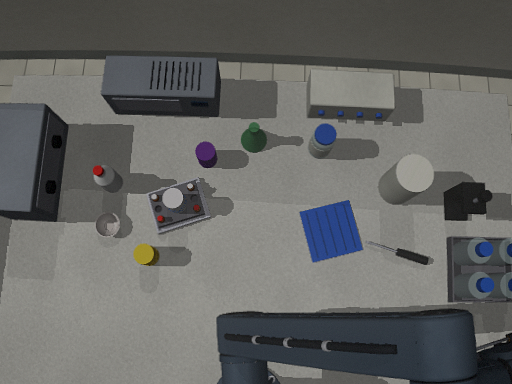

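View pics/side0.png

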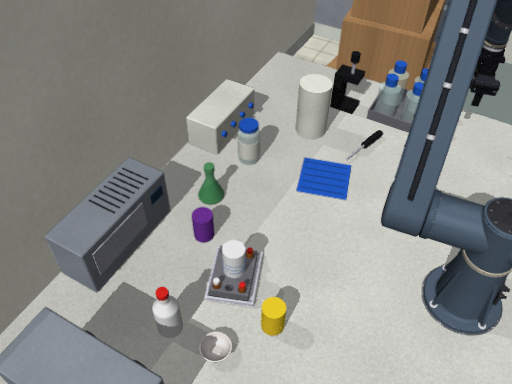

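The top view shows the white beaker on the grey carrier at (173,198). Things it could be confused with are the purple beaker (206,155), yellow beaker (145,255), white dish (108,226), paper roll (412,172) and wash bottle (104,175). I choose (173,198), which is white and stands on the carrier. The mat is at (331,231). Next, a close crop and measurements.

```bash
cat > h.py <<'E'
from rig import bot, vision
import cv2, numpy as np
def ray(n,uv):
    i=vision.camera_info(n); T=np.array(i["camera_from_world"])
    p=cv2.undistortPoints(np.array([[uv]],float),np.array(i["intrinsics"]),np.array(i["dist"])).ravel()
    R=T[:3,:3]; return -R.T@T[:3,3], R.T@np.array([p[0],-p[1],-1.])
def onz(n,uv,z):
    o,d=ray(n,uv); return (o+d*(z-o[2])/d[2])
def proj(n,P):
    i=vision.camera_info(n); T=np.array(i["camera_from_world"]); q=T[:3,:3]@np.array(P,float)+T[:3,3]
    return cv2.projectPoints(np.array([[q[0],-q[1],-q[2]]]),np.zeros(3),np.zeros(3),np.array(i["intrinsics"]),np.array(i["dist"]))[0].ravel()
def grab(n): return vision.capture(n)
def blobs(im,lo,hi,box,amin=4):
    x0,y0,x1,y1=box; m=cv2.inRange(cv2.cvtColor(im[y0:y1,x0:x1],cv2.COLOR_RGB2HSV),lo,hi)
    k,l,s,c=cv2.connectedComponentsWithStats(m)
    return [((c[j]+[x0,y0]).round(1).tolist(),s[j].tolist()) for j in range(1,k) if s[j][4]>=amin]
E
python3 - <<'E'
from h import *
T=cv2.cvtColor(cv2.imread("pics/top0.png"),cv2.COLOR_BGR2RGB);S=cv2.cvtColor(cv2.imread("pics/side0.png"),cv2.COLOR_BGR2RGB)
b=(140,170,220,240)
print("red",blobs(T,(0,150,80),(8,255,255),b)); print("white",blobs(T,(0,0,200),(180,40,255),b))
print("mat",blobs(T,(108,150,60),(125,255,255),(290,190,370,270),200))
a=cv2.resize(T[170:240,140:220],None,fx=7,fy=7,interpolation=2)[:,:,::-1]
c=cv2.resize(S[235:310,195:275],None,fx=6,fy=6,interpolation=2)[:,:,::-1]
h=490; o=np.zeros((h,800,3),np.uint8); o[:490,:400]=cv2.resize(a,(400,350))[:350].repeat(1,0) if 0 else 0
a=cv2.resize(a,(400,350)); c=cv2.resize(c,(400,375)); o=np.zeros((375,800,3),np.uint8); o[:350,:400]=a; o[:,400:]=c
cv2.imwrite("pics/crop1.png",o)
E
```

```text
red [([195.9, 207.2], [54, 35, 5, 6, 22]), ([159.9, 217.9], [18, 46, 5, 5, 24])]
white []
mat [([330.5, 230.6], [10, 10, 62, 62, 2572])]
```

View pics/crop1.png

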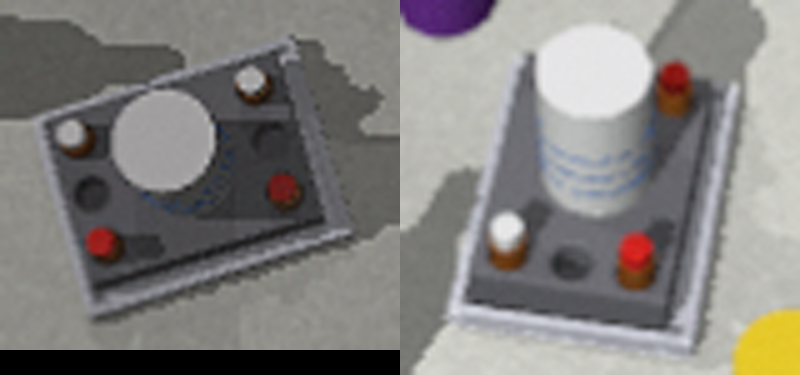

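The crop confirms it: the white beaker with blue lines stands over the carrier, with white caps at about (190,187) and (155,197) and red caps at (196,207) and (160,218). The beaker's top is centred at (173,198) in the top view and (234,250) in the side view.

```bash
python3 - <<'E'
from h import *
c=[onz("top",u,.058)[:2] for u in [(190.4,186.6),(154.6,196.8),(195.9,207.2),(159.9,217.9)]]
print(np.round(c,4)); m=np.mean(c,0); ya=(c[1]-c[0]+c[3]-c[2])/2; xa=(c[0]-c[2]+c[1]-c[3])/2
print("carrier",m,np.linalg.norm(ya),np.linalg.norm(xa),"yaw_y",np.degrees(np.arctan2(-ya[0],ya[1])),"yaw_x",np.degrees(np.arctan2(xa[1],xa[0])))
print("beaker",onz("top",(172.8,198),.126),onz("side",(233.8,250),.126))
print("mat",onz("top",(330.5,230.6),.004))
T=cv2.imread("pics/top0.png"); mk=cv2.inRange(cv2.cvtColor(T[190:270,290:370],cv2.COLOR_BGR2HSV),(108,150,60),(125,255,255))
print(cv2.minAreaRect(cv2.findNonZero(mk)))
print("others",[onz("top",u,z) .round(3).tolist() for u,z in [((206,150),.09),((145,250),.09),((325,132),.15),((412,172),.2),((100,171),.17),((253,128),.13)]])
s=bot.read_state();print(np.degrees(np.arctan2(s["tcp_rot"][1,1],s["tcp_rot"][0,1])))
E
```

```text
[[0.6171 0.1967]
 [0.5817 0.3023]
 [0.5555 0.1763]
 [0.5189 0.2815]]
carrier [0.56830181 0.2392049 ] 0.1113072202964005 0.06555586461600948 yaw_y 18.867609768267954 yaw_x 18.31452918289039
beaker [0.56795791 0.2357513  0.126     ] [0.56549994 0.24038907 0.126     ]
mat [ 0.50820528 -0.2322662   0.004     ]
((40.638816833496094, 40.46400833129883), (51.55479049682617, 51.0528678894043), 75.46554565429688)
others [[0.723, 0.153, 0.09], [0.42, 0.312, 0.09], [0.774, -0.192, 0.15], [0.653, -0.428, 0.2], [0.628, 0.441, 0.17], [0.784, 0.016, 0.13]]
-73.9678190778718
```

```bash
cat >> h.py <<'E'
def to(P,yaw=None,rot=None,pos=None):
    s=bot.read_state(); R=s["tcp_rot"] if rot is None else rot; p=s["position"] if pos is None else pos
    y=np.degrees(np.arctan2(R[1,1],R[0,1])); d=0 if yaw is None else (yaw-y+180)%360-180
    # desired: z down, y axis at yaw
    a=np.radians(y+d); yv=np.array([np.cos(a),np.sin(a),0]); z=np.array([0,0,-1.]); D=np.c_[np.cross(yv,z),yv,z]
    w=np.degrees(cv2.Rodrigues(R.T@D)[0].ravel())
    print("shift",np.round(R.T@(np.array(P)-p)*1000,1),"turn",np.round(w,1))
E
python3 -c "
from h import *
to([.48,-.2,.24],-25); to([.5,-.15,.24],-20);to([.567,.238,.24],18.6)"
```

```text
shift [ 406.  -299.6  -17.6] turn [ -0.1  -0.1 -49. ]
shift [ 439.  -342.1  -17.5] turn [ -0.1  -0.1 -54. ]
shift [ 610.5 -696.5  -16.8] turn [ -0.1  -0.1 -92.6]
```

```bash
r='[[406,-300,-18],[0,0,-49],0]'; python3 -m jog '[[[406,-300,-18],[0,0,-49],0],[[406,-300,-18],[0,0,-49],0],[[406,-300,-18],[0,0,-49],0],[[406,-300,-18],[0,0,-49],0],[[406,-300,-18],[0,0,-49],0],[[406,-300,-18],[0,0,-49],0],[[406,-300,-18],[0,0,-49],0],[[406,-300,-18],[0,0,-49],0],[[610,-696,-17],[0,0,-92.6],0],[[610,-696,-17],[0,0,-92.6],0],[[610,-696,-17],[0,0,-92.6],0],[[610,-696,-17],[0,0,-92.6],0]]'
python3 -c "
from h import *
to([.567,.238,.24],18.6);to([.567,.238,.14],18.6)"
```

```text
time_s: 1.1
position: [0.4283, -0.1762, 0.2356]
tcp_rot: [[-0.07, 0.998, -0.0], [0.998, 0.07, 0.0], [0.0, -0.0, -1.0]]
force: [0.8, 0.7, -0.5]
opening: 1.001
shift [403.4 167.4  -4.2] turn [ -0.   -0.  -14.6]
shift [403.4 167.4  95.8] turn [ -0.   -0.  -14.6]
```

```bash
python3 -m jog '[[[403,167,-4],[0,0,-14.6],0],[[403,167,-4],[0,0,-14.6],0],[[403,167,-4],[0,0,-14.6],0],[[403,167,-4],[0,0,-14.6],0],[[403,167,-4],[0,0,-14.6],0],[[403,167,-4],[0,0,-14.6],0],[[403,167,-4],[0,0,-14.6],0],[[403,167,-4],[0,0,-14.6],0],[[403,167,-4],[0,0,-14.6],0],[[403,167,-4],[0,0,-14.6],0],[[403,167,-4],[0,0,-14.6],0],[[403,167,-4],[0,0,-14.6],0]]'
python3 -c "
from h import *
to([.567,.238,.16],18.6);to([.567,.238,.082],18.6)"
```

```text
time_s: 2.1
position: [0.5698, 0.2391, 0.2393]
tcp_rot: [[-0.318, 0.948, 0.001], [0.948, 0.318, 0.002], [0.001, 0.002, -1.0]]
force: [-0.1, -0.3, -0.9]
opening: 0.997
shift [-0.2 -3.2 79.3] turn [ 0.1 -0.1 -0. ]
shift [ -0.4  -3.3 157.3] turn [ 0.1 -0.1 -0. ]
```

```bash
python3 -m jog '[[[0,-3,40],[0,0,0],0],[[0,-3,80],[0,0,0],0],[[0,-3,105],[0,0,0],0],[[0,-3,130],[0,0,0],0],[[0,-3,145],[0,0,0],0],[[0,-3,157],[0,0,0],0],[[0,-3,157],[0,0,0],0],[[0,-3,157],[0,0,0],0]]'
python3 - <<'E'
from h import *
s=grab("side");t=grab("top")
o=np.hstack([cv2.resize(t[140:260,120:240],(400,400),interpolation=2),cv2.resize(s[180:310,170:300],(400,400),interpolation=2)])
cv2.imwrite("pics/c2.png",o[:,:,::-1])
E
```

```text
time_s: 2.77
position: [0.5659, 0.233, 0.0826]
tcp_rot: [[-0.313, 0.95, -0.001], [0.95, 0.313, -0.0], [-0.0, -0.001, -1.0]]
force: [1.1, -0.3, -0.2]
opening: 1.003
```

View pics/c2.png

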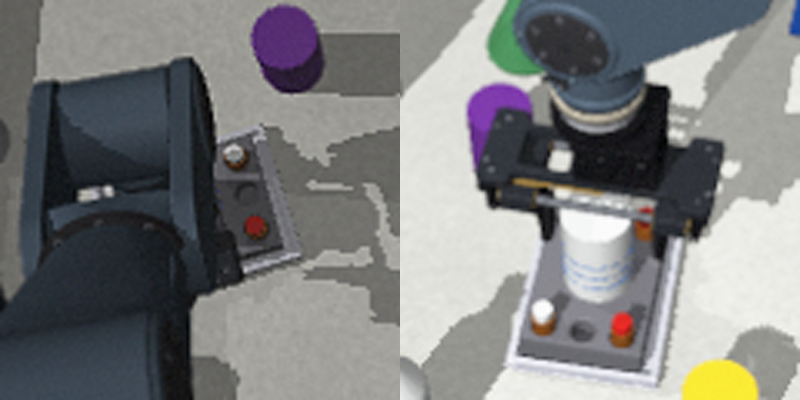

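Both views show the fingers straddling the beaker, its top at about (595,240) in the side crop, with nothing touched. I'll nudge to centre on it, then close and lift.

```bash
python3 -m jog '[[[3,1,0],[0,0,0],0],[[3,1,0],[0,0,0],0.2],[[3,1,0],[0,0,0],0.5],[[3,1,0],[0,0,0],0.6],[[3,1,0],[0,0,0],0.6],[[3,1,0],[0,0,0],0.6],[[3,1,0],[0,0,0],0.6],[[3,1,0],[0,0,0],0.6]]'; python3 -m jog '[[[0,0,-5],[0,0,0],0.6],[[0,0,-10],[0,0,0],0.6],[[0,0,-20],[0,0,0],0.6],[[0,0,-20],[0,0,0],0.6]]'
```

```text
time_s: 3.53
position: [0.5663, 0.2368, 0.0829]
tcp_rot: [[-0.314, 0.95, 0.0], [0.95, 0.314, 0.0], [-0.0, 0.0, -1.0]]
force: [0.6, 0.8, 1.5]
opening: 0.676
time_s: 3.87
position: [0.5675, 0.2371, 0.1051]
tcp_rot: [[-0.314, 0.95, 0.004], [0.95, 0.314, 0.001], [-0.0, 0.004, -1.0]]
force: [0.5, -0.7, -0.8]
opening: 0.675
```

```bash
python3 -m jog '[[[0,0,-25],[0,0,0],0.6],[[0,0,-50],[0,0,0],0.6],[[0,0,-80],[0,0,0],0.6],[[0,0,-110],[0,0,0],0.6],[[0,0,-130],[0,0,0],0.6],[[0,0,-130],[0,0,0],0.6],[[0,0,-130],[0,0,0],0.6]]'
python3 - <<'E'
from h import *
to([.508,-.232,.235],-28)
s=grab("side"); cv2.imwrite("pics/c3.png",cv2.resize(s[100:310,150:360],(500,500),interpolation=2)[:,:,::-1])
E
```

```text
time_s: 4.45
position: [0.5667, 0.2369, 0.2343]
tcp_rot: [[-0.314, 0.95, 0.003], [0.95, 0.314, 0.001], [-0.0, 0.003, -1.0]]
force: [-0.7, -0.5, -0.1]
opening: 0.675
shift [-426.8 -202.9   -1.2] turn [ 0.2 -0.1 46.3]
```

View pics/c3.png

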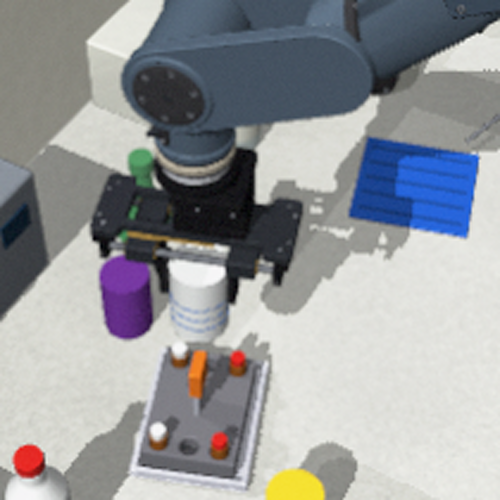

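The beaker hangs upright in the jaws at (198,300), clear of the orange handle at (198,373), and the carrier is undisturbed. Now over to the mat.

```bash
python3 -m jog '[[[-20,-10,0],[0,0,2],0.6],[[-60,-29,0],[0,0,6.5],0.6],[[-100,-48,0],[0,0,11],0.6],[[-137,-65,0],[0,0,15],0.6],[[-174,-83,0],[0,0,19],0.6],[[-211,-100,0],[0,0,23],0.6],[[-248,-118,0],[0,0,27],0.6],[[-285,-135,0],[0,0,31],0.6],[[-322,-153,0],[0,0,35],0.6],[[-359,-171,0],[0,0,39],0.6],[[-396,-188,0],[0,0,43],0.6],[[-418,-199,0],[0,0,45.5],0.6]]'
python3 -m jog '[[[-9,-4,0],[0,0,0.8],0.6],[[-9,-4,0],[0,0,0.8],0.6],[[-9,-4,0],[0,0,0.8],0.6]]'
python3 -c "
from h import *
to([.508,-.232,.07],-28)"
```

```text
time_s: 5.5
position: [0.5067, -0.2262, 0.2307]
tcp_rot: [[0.463, 0.887, -0.003], [0.887, -0.463, 0.0], [-0.001, -0.003, -1.0]]
force: [0.0, 0.1, -0.9]
opening: 0.673
time_s: 5.75
position: [0.4992, -0.2275, 0.2312]
tcp_rot: [[0.47, 0.883, -0.003], [0.883, -0.47, 0.003], [0.001, -0.004, -1.0]]
force: [-0.4, -1.1, -1.5]
opening: 0.676
shift [-1.000e-01  1.060e+01  1.612e+02] turn [-0.3 -0.1 -0. ]
```

```bash
python3 -m jog '[[[0,10,30],[-0.3,0,0],0.6],[[0,10,65],[-0.3,0,0],0.6],[[0,10,100],[-0.3,0,0],0.6],[[0,10,130],[-0.3,0,0],0.6],[[0,10,150],[-0.3,0,0],0.6],[[0,10,160],[-0.3,0,0],0.6],[[0,10,160],[-0.3,0,0],0.6],[[0,10,160],[-0.3,0,0],0.6]]'
python3 - <<'E'
from h import *
to([.508,-.232,.051],-28)
s=grab("side"); cv2.imwrite("pics/c4.png",cv2.resize(s[90:220,250:400],(600,520),interpolation=2)[:,:,::-1])
E
```

```text
time_s: 6.42
position: [0.5098, -0.2322, 0.0729]
tcp_rot: [[0.468, 0.884, 0.004], [0.884, -0.468, -0.002], [0.0, 0.005, -1.0]]
force: [0.5, -0.4, -0.3]
opening: 0.677
shift [-0.7 -1.8 21.9] turn [ 0.3 -0.   0.1]
```

View pics/c4.png

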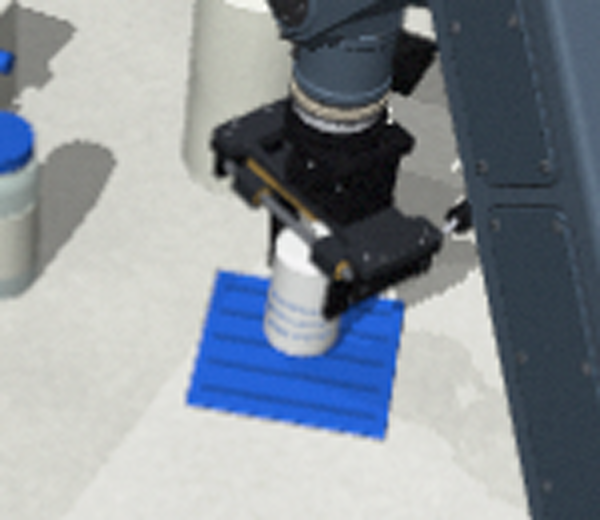

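The beaker is upright about 2 cm above the mat, its mouth at (303,340) inside the mat's outline. I'll lower in small steps until it touches.

```bash
python3 -m jog '[[[0,0,8],[0.2,0,0],0.6],[[0,0,15],[0.2,0,0],0.6],[[0,0,18],[0.2,0,0],0.6],[[0,0,18],[0.2,0,0],0.6],[[0,0,18],[0.2,0,0],0.6]]'
python3 -m jog '[[[0,0,1],[0,0,0],0.6],[[0,0,2],[0,0,0],0.6],[[0,0,2],[0,0,0],0.6],[[0,0,2],[0,0,0],0.6]]'
python3 -m jog '[[[0,0,1],[0,0,0],0.6],[[0,0,2],[0,0,0],0.6],[[0,0,2],[0,0,0],0.6],[[0,0,2],[0,0,0],0.6]]'
```

```text
time_s: 6.88
position: [0.5094, -0.2335, 0.0548]
tcp_rot: [[0.47, 0.883, 0.001], [0.883, -0.47, -0.001], [0.0, 0.001, -1.0]]
force: [0.4, -0.9, 0.3]
opening: 0.677
time_s: 7.22
position: [0.5095, -0.2335, 0.0529]
tcp_rot: [[0.47, 0.883, 0.002], [0.883, -0.47, -0.001], [0.0, 0.002, -1.0]]
force: [-0.0, -0.1, -0.7]
opening: 0.678
time_s: 7.55
position: [0.5096, -0.2336, 0.0509]
tcp_rot: [[0.47, 0.883, 0.002], [0.883, -0.47, -0.001], [-0.0, 0.002, -1.0]]
force: [0.5, 0.3, -0.2]
opening: 0.672
```

```bash
python3 -m jog '[[[0,0,1],[0,0,0],0.6],[[0,0,1],[0,0,0],0.6],[[0,0,1],[0,0,0],0.6]]'
python3 -m jog '[[[0,0,1],[0,0,0],0.6],[[0,0,1],[0,0,0],0.6],[[0,0,1],[0,0,0],0.6]]'
```

```text
time_s: 7.8
position: [0.5098, -0.2336, 0.0507]
tcp_rot: [[0.47, 0.883, 0.002], [0.883, -0.47, -0.001], [-0.0, 0.002, -1.0]]
force: [-0.9, 0.5, 6.5]
opening: 0.675
time_s: 8.05
position: [0.51, -0.2337, 0.0505]
tcp_rot: [[0.47, 0.883, 0.003], [0.883, -0.47, -0.002], [-0.0, 0.003, -1.0]]
force: [-1.9, 1.3, 9.5]
opening: 0.674
```

Contact is clear (force rising to 9.5 N). I'll release, then rise straight up.

```bash
python3 -m jog '[[[0,0,-1],[0,0,0],0.6],[[0,0,-1],[0,0,0],0.25],[[0,0,-1],[0,0,0],0.15],[[0,0,-1],[0,0,0],0],[[0,0,-1],[0,0,0],0],[[0,0,-1],[0,0,0],0],[[0,0,-1],[0,0,0],0],[[0,0,-20],[0,0,0],0],[[0,0,-60],[0,0,0],0],[[0,0,-100],[0,0,0],0],[[0,0,-140],[0,0,0],0],[[0,0,-185],[0,0,0],0]]'
python3 -c "
from h import *
to([.567,.238,.235],18.6)"
```

```text
time_s: 9.05
position: [0.5086, -0.2328, 0.2318]
tcp_rot: [[0.47, 0.883, 0.0], [0.883, -0.47, 0.0], [0.0, 0.0, -1.0]]
force: [0.6, -0.2, 0.1]
opening: 1.002
shift [ 443.1 -169.7   -3.1] turn [  0.   -0.  -46.6]
```

```bash
python3 - <<'E'
from h import *
s=grab("side");t=grab("top")
lo,hi=(8,150,100),(20,255,255)
bt,bs=(140,170,220,240),(195,215,290,310)
print("orange top",blobs(t,lo,hi,bt),"side",blobs(s,lo,hi,bs))
print("red",blobs(t,(0,150,80),(7,255,255),bt))
x=cv2.resize(t[170:240,140:220],(400,350),interpolation=2); y=cv2.resize(s[90:220,250:400],(400,350),interpolation=2)
cv2.imwrite("pics/c5.png",np.hstack([x,y])[:,:,::-1])
E
```

```text
orange top [([171.9, 198.2], [26, 25, 13, 7, 54])] side [([232.5, 256.4], [34, 33, 8, 19, 105]), ([224.5, 252.0], [28, 36, 4, 3, 12]), ([249.1, 254.9], [52, 37, 6, 6, 20]), ([216.1, 286.5], [19, 69, 6, 5, 13]), ([241.2, 290.0], [44, 72, 7, 6, 21])]
red [([195.9, 206.9], [54, 35, 5, 5, 24]), ([159.7, 218.0], [17, 46, 6, 5, 24])]
```

View pics/c5.png

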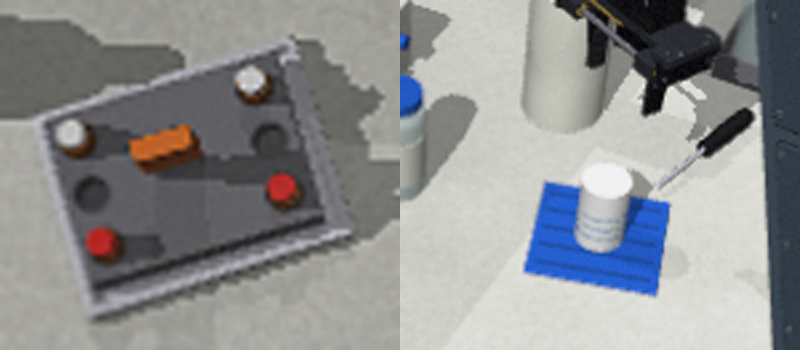

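The beaker stands upright inside the mat at (603,210). The carrier is in its dock with all four vials, and the grip's top face is at about (172.4,198.3) in the top image. Locating the grip next.

```bash
python3 - <<'E'
from h import *
print(onz("top",(172.4,198.2),.114),onz("side",(232.5,256.4),.094))
T=cv2.imread("pics/c5.png")[:350,:400]; m=cv2.inRange(cv2.cvtColor(T,cv2.COLOR_BGR2HSV),(8,180,190),(20,255,255))
r=cv2.minAreaRect(cv2.findNonZero(m)); b=cv2.boxPoints(r)/5+[140,170]; print(r)
w=np.array([onz("top",q,.114)[:2] for q in b]); print(w,w.mean(0)); e=[w[i]-w[i-1] for i in range(4)]; print([(np.linalg.norm(v),np.degrees(np.arctan2(v[1],v[0]))) for v in e])
print("mat beaker", onz("side",(250+603/400*150-400/400*150,90+182/350*130),.094))
to([.567,.239,.235],18.6)
E
```

```text
[0.56951327 0.23888141 0.114     ] [0.57061921 0.23986624 0.094     ]
((160.3582763671875, 143.21815490722656), (18.90514373779297, 56.88473129272461), 73.61045837402344)
[[0.56807588 0.25708263]
 [0.57872065 0.22623762]
 [0.56828973 0.22242503]
 [0.55766433 0.2532216 ]] [0.56818765 0.23974172]
[(np.float64(0.011104411234549954), np.float64(20.34682217911878)), (np.float64(0.0326301342775427), np.float64(-70.96017839509855)), (np.float64(0.01110585231138989), np.float64(-159.9221994104547)), (np.float64(0.03257803276304813), np.float64(109.03541121520865))]
mat beaker [ 0.50997817 -0.22709735  0.094     ]
shift [ 444.6 -175.6   -1.2] turn [  0.9   0.5 -46.6]
```

```bash
python3 -m jog '[[[40,-15,-2],[0,0,-4],0],[[80,-30,-2],[0,0,-8],0],[[120,-46,-2],[0,0,-12.5],0],[[160,-62,-2],[0,0,-17],0],[[198,-77,-2],[0,0,-21],0],[[236,-92,-2],[0,0,-25],0],[[274,-107,-2],[0,0,-29],0],[[312,-122,-2],[0,0,-33],0],[[350,-137,-2],[0,0,-37],0],[[388,-152,-2],[0,0,-41],0],[[425,-165,-2],[0,0,-45],0],[[444,-171,-2],[0,0,-46.7],0]]'
python3 -m jog '[[[0,0,0],[0,0,0],0],[[0,0,0],[0,0,0],0],[[0,0,0],[0,0,0],0],[[0,0,0],[0,0,0],0]]'
python3 -c "
from h import *
to([.569,.239,.075],18.8);grab('top');to([.569,.239,.075],18.8)"
```

```text
time_s: 10.15
position: [0.5663, 0.2435, 0.2312]
tcp_rot: [[-0.326, 0.945, 0.001], [0.945, 0.326, 0.001], [0.0, 0.001, -1.0]]
force: [-0.2, 0.3, -0.6]
opening: 1.0
time_s: 10.48
position: [0.5665, 0.2376, 0.2317]
tcp_rot: [[-0.319, 0.948, 0.0], [0.948, 0.319, -0.002], [-0.002, -0.0, -1.0]]
force: [0.7, 0.6, 0.3]
opening: 1.002
shift [  0.8   2.9 156.7] turn [-0.   0.1 -0.2]
shift [  1.    2.6 156.9] turn [ 0.   0.1 -0.2]
```

```bash
python3 -m jog '[[[1,2.5,35],[0,0,-0.2],0],[[1,2.5,70],[0,0,-0.2],0],[[1,2.5,95],[0,0,-0.2],0],[[1,2.5,120],[0,0,-0.2],0],[[1,2.5,140],[0,0,-0.2],0],[[1,2.5,152],[0,0,-0.2],0],[[1,2.5,157],[0,0,-0.2],0],[[1,2.5,157],[0,0,-0.2],0],[[1,2.5,157],[0,0,-0.2],0],[[1,2.5,157],[0,0,-0.2],0]]'
python3 - <<'E'
from h import *
to([.569,.239,.075],18.8)
s=grab("side"); cv2.imwrite("pics/c6.png",cv2.resize(s[200:310,180:290],(550,550),interpolation=2)[:,:,::-1])
E
```

```text
time_s: 11.37
position: [0.5704, 0.2407, 0.0767]
tcp_rot: [[-0.323, 0.946, 0.004], [0.946, 0.323, -0.0], [-0.002, 0.004, -1.0]]
force: [-0.1, 0.6, 0.5]
opening: 0.999
shift [-1.1 -1.9  1.7] turn [0.2 0.1 0.1]
```

View pics/c6.png

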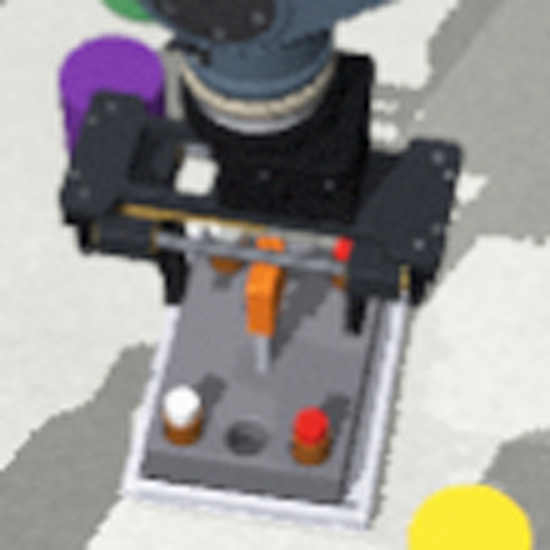

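The orange grip at (263,295) is midway between the fingertips (172 and 355). Closing now, then a small trial lift.

```bash
python3 -m jog '[[[-1,-1,1],[0.2,0.1,0],0.3],[[-1,-1,1],[0.2,0.1,0],0.6],[[-1,-1,1],[0.2,0.1,0],0.75],[[-1,-1,1],[0.2,0.1,0],0.85],[[-1,-1,1],[0.2,0.1,0],1],[[-1,-1,1],[0.2,0.1,0],1],[[-1,-1,1],[0.2,0.1,0],1],[[-1,-1,1],[0.2,0.1,0],1],[[-1,-1,1],[0.2,0.1,0],1],[[-1,-1,1],[0.2,0.1,0],1]]'
python3 -m jog '[[[0,0,-2],[0,0,0],1],[[0,0,-5],[0,0,0],1],[[0,0,-8],[0,0,0],1],[[0,0,-8],[0,0,0],1],[[0,0,-8],[0,0,0],1]]'
python3 -c "
from h import *
s=bot.read_state();print(s['position'],s['force'],s['moment'])"
```

```text
time_s: 12.25
position: [0.5686, 0.2393, 0.0742]
tcp_rot: [[-0.324, 0.946, -0.002], [0.946, 0.324, -0.0], [0.0, -0.002, -1.0]]
force: [-0.4, -0.8, 0.2]
opening: 0.327
time_s: 12.67
position: [0.5678, 0.2392, 0.0817]
tcp_rot: [[-0.324, 0.946, -0.004], [0.946, 0.324, -0.001], [0.001, -0.004, -1.0]]
force: [0.5, 0.5, -5.2]
opening: 0.162
[0.56781544 0.23918817 0.08173978] [ 0.49317259  0.49372409 -5.20612451] [-0.02086255 -0.18779282  0.01013605]
```

The finger was still closing when the lift began, but it now holds at 14.1 mm with about 5.2 N of weight. Checking how far the carrier has risen and whether it is level.

```bash
python3 -m jog '[[[0,0,-2],[0,0,0],1],[[0,0,-6],[0,0,0],1],[[0,0,-12],[0,0,0],1],[[0,0,-18],[0,0,0],1],[[0,0,-22],[0,0,0],1],[[0,0,-22],[0,0,0],1],[[0,0,-22],[0,0,0],1]]'
python3 - <<'E'
from h import *
p=bot.read_state();print(p['force'],p['moment'])
s=grab("side");t=grab("top")
print("red",blobs(s,(0,150,80),(7,255,255),(195,200,290,310)),blobs(t,(0,150,80),(7,255,255),(140,160,220,240)))
o=np.hstack([cv2.resize(t[150:250,130:230],(400,400),interpolation=2),cv2.resize(s[200:310,180:290],(400,400),interpolation=2)])
cv2.imwrite("pics/c7.png",o[:,:,::-1])
E
```

```text
time_s: 13.25
position: [0.569, 0.2394, 0.1049]
tcp_rot: [[-0.324, 0.946, -0.001], [0.946, 0.324, -0.0], [0.0, -0.001, -1.0]]
force: [0.1, 0.2, -5.0]
opening: 0.16
[ 0.10477057  0.19412963 -5.01155087] [ 0.03012504 -0.1684316   0.03554942]
red [([249.8, 243.2], [52, 42, 6, 3, 13]), ([242.2, 279.8], [44, 77, 7, 7, 39])] [([195.3, 206.6], [53, 44, 6, 6, 27])]
```

View pics/c7.png

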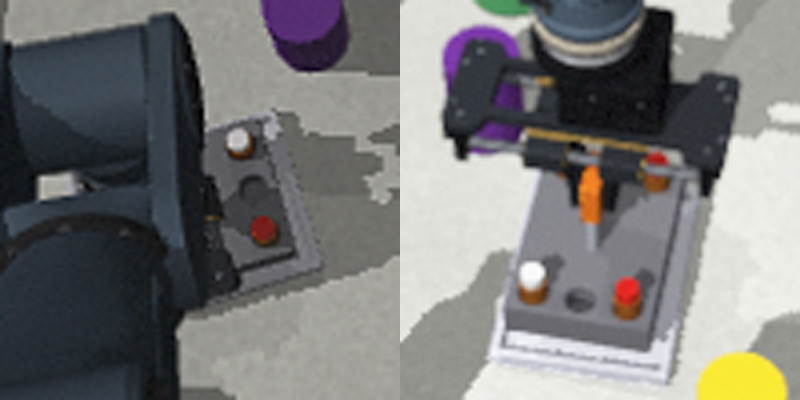

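The carrier is up out of the dock, its front face at (575,330) above the rim, with all four caps visible across the two views and the handle between the fingers. I'll compute the rise at each end to check it is level.

```bash
cat >> h.py <<'E'
def capz(n,u0,u1,xy,z0=.056):
    # rise of a cap that moved straight up, from pixel shift u0->u1
    a=proj(n,[*xy,z0]); b=proj(n,[*xy,z0+.03]); g=(b-a)/30
    return float(np.dot(np.array(u1)-u0,g)/np.dot(g,g)), g
E
python3 - <<'E'
from h import *
S=cv2.imread("pics/side0.png")[:,:,::-1]
lo,hi=(0,150,80),(7,255,255)
print(blobs(S,lo,hi,(195,200,290,310)))
print("nearW",capz("side",(216.4,281),(216.3,275.6),(.5817,.3023)))
print("nearR",capz("side",(242.2,285),(242.4,279.8),(.5189,.2815)))
print("farR",capz("side",(248.8,249.4),(250.1,243.4),(.5555,.1763)))
print("farR top",capz("top",(195.9,206.9),(195.3+.8,206.6),(.5555,.1763)))
E
```

```text
[([249.5, 250.5], [52, 48, 6, 6, 28]), ([241.7, 285.0], [44, 82, 7, 7, 39])]
nearW (24.906045637613353, array([-0.01954563, -0.21540561]))
nearR (24.24745715189888, array([-0.00457765, -0.21418135]))
farR (26.988887935746853, array([ 1.74075681e-04, -2.22351291e-01]))
farR top (2.09300627180453, array([-0.03717293, -0.05744548]))
```

```bash
python3 -m jog '[[[0,0,-4],[0,0,0],1],[[0,0,-12],[0,0,0],1],[[0,0,-22],[0,0,0],1],[[0,0,-34],[0,0,0],1],[[0,0,-46],[0,0,0],1],[[0,0,-58],[0,0,0],1],[[0,0,-68],[0,0,0],1],[[0,0,-73],[0,0,0],1],[[0,0,-75],[0,0,0],1],[[0,0,-75],[0,0,0],1],[[0,0,-75],[0,0,0],1],[[0,0,-75],[0,0,0],1]]'
python3 - <<'E'
from h import *
s=grab("side");t=grab("top")
print("red",blobs(s,(0,150,80),(7,255,255),(195,170,290,310)),blobs(t,(0,150,80),(7,255,255),(140,160,220,240)))
cv2.imwrite("pics/s8.png",s[:,:,::-1]);cv2.imwrite("pics/t8.png",t[:,:,::-1])
cv2.imwrite("pics/c8.png",cv2.resize(s[180:310,180:290],None,fx=5,fy=5,interpolation=2)[:600,:,::-1])
E
```

```text
time_s: 14.35
position: [0.5682, 0.2392, 0.1784]
tcp_rot: [[-0.324, 0.946, -0.004], [0.946, 0.324, -0.001], [0.001, -0.004, -1.0]]
force: [-0.5, -1.0, -4.9]
opening: 0.153
red [([250.7, 230.1], [53, 59, 6, 3, 10]), ([242.1, 263.1], [44, 90, 7, 7, 43])] [([192.3, 202.1], [50, 40, 6, 5, 25])]
```

View pics/c8.png

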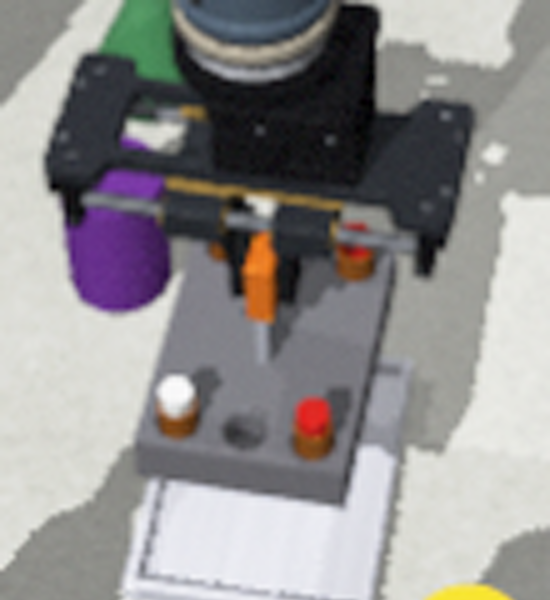

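The carrier hangs well above the dock and all four vials are seated. Near caps are at (176,395) and (313,415), the far red at (355,240), and the block's corners at (138,445), (347,470) and (393,258). Solving for height and tilt.

```bash
python3 - <<'E'
from h import *
from scipy.optimize import least_squares, minimize_scalar
a=np.radians(18.7); c=np.array([.5685,.239]); X=np.array([np.cos(a),np.sin(a)]);Y=np.array([-np.sin(a),np.cos(a)])
def z(n,uv,x,y):
    xy=c+x*X+y*Y; r=minimize_scalar(lambda h:np.sum((proj(n,[*xy,h])-uv)**2),bounds=(0,.3),method="bounded"); return round(r.x*1000,1),round(r.fun**.5,2)
C=lambda u,v:(u/5+180,v/5+180)
print("block top z: near+x",z("side",C(138,445),.053,.073),"near-x",z("side",C(347,470),-.053,.073),"far-x",z("side",C(393,258),-.053,-.073))
print("under near-x",z("side",C(343,505),-.053,.073))
print("nearR side: before/after",z("side",(241.7,285),-.034,.056),z("side",(242.1,263.1),-.034,.056))
print("farR top: before/after",z("top",(195.9,207),-.034,-.056),z("top",(192.3,202.1),-.034,-.056))
p=bot.read_state();print(p["position"],p["tcp_rot"].round(4),p["time_s"])
E
```

```text
block top z: near+x (np.float64(126.6), np.float64(1.82)) near-x (np.float64(135.5), np.float64(1.39)) far-x (np.float64(120.1), np.float64(0.02))
under near-x (np.float64(104.5), np.float64(0.57))
nearR side: before/after (np.float64(54.3), np.float64(0.39)) (np.float64(152.4), np.float64(0.46))
farR top: before/after (np.float64(69.1), np.float64(0.0)) (np.float64(153.4), np.float64(0.37))
[0.56833042 0.2392265  0.17836919] [[-3.235e-01  9.462e-01 -4.000e-03]
 [ 9.462e-01  3.235e-01 -7.000e-04]
 [ 6.000e-04 -4.000e-03 -1.000e+00]] 14.45
```

```bash
python3 - <<'E'
from h import *
S0=cv2.imread("pics/side0.png")[:,:,::-1]; S8=cv2.imread("pics/s8.png")[:,:,::-1]
for S in (S0,S8):
  for lo,hi in (((0,150,50),(12,255,255)),((8,120,40),(17,255,200))):
    print(blobs(S,lo,hi,(195,200,290,310),8))
E
python3 - <<'E'
import cv2,numpy as np
a=cv2.imread("pics/side0.png")[235:265,225:275]; b=cv2.imread("pics/s8.png")[212:242,225:275]
cv2.imwrite("pics/c9.png",cv2.resize(np.hstack([a,b]),None,fx=8,fy=8,interpolation=cv2.INTER_NEAREST))
E
```

```text
[([249.4, 251.2], [52, 48, 6, 7, 37]), ([242.0, 285.7], [44, 82, 7, 9, 50])]
[([249.1, 254.9], [51, 52, 7, 6, 30]), ([216.2, 286.3], [18, 84, 7, 5, 24]), ([242.1, 289.8], [44, 86, 7, 7, 29])]
[([228.7, 233.5], [33, 29, 3, 9, 11]), ([234.6, 235.0], [38, 29, 3, 14, 16]), ([250.3, 230.4], [52, 29, 7, 4, 17]), ([242.2, 263.7], [44, 60, 7, 8, 51])]
[([232.1, 235.3], [33, 26, 8, 19, 64]), ([223.3, 230.0], [27, 29, 4, 3, 9]), ([250.4, 232.6], [52, 29, 8, 7, 34]), ([215.2, 264.5], [17, 62, 7, 5, 23]), ([242.4, 268.4], [44, 65, 8, 7, 37])]
```

View pics/c9.png

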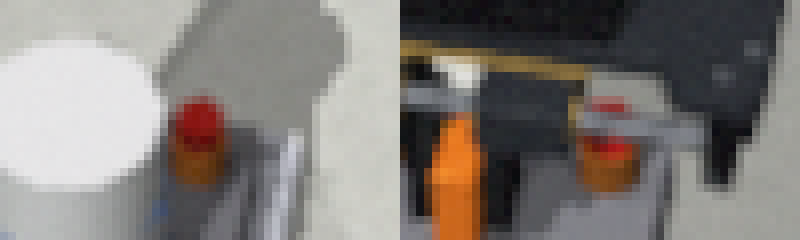

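The vial foot and cap of the far red vial moved from rows 258.4/247.2 to 236/224.1 (rail crossing the cap). Converting to a rise, near end against far end.

```bash
python3 - <<'E'
from h import *
from scipy.optimize import brentq
def rise(xy,r0,r1):
    f=lambda z:proj("side",[*xy,z])[1]
    z0=brentq(lambda z:f(z)-r0,-.05,.4); z1=brentq(lambda z:f(z)-r1,-.05,.4); return round(1000*(z1-z0),1)
nR=(.5185,.281);fR=(.555,.1765);nW=(.5825,.303)
print("nearR",rise(nR,282,260),rise(nR,289.8,268.4),"nearW",rise(nW,286.3,264.5))
print("farR",rise(fR,247.2,224.1),rise(fR,258.4,236))
E
```

```text
nearR 97.0 98.7 nearW 100.3
farR 98.2 100.9
```

The rise is 97 to 101 mm at every vial, so the carrier is level within the measurement and about 99 mm above the dock's floor. A short settle, then hand in.

```bash
python3 -m jog '[[[0,0,0],[0,0,0],1],[[0,0,0],[0,0,0],1],[[0,0,0],[0,0,0],1],[[0,0,0],[0,0,0],1]]'; python3 -c "
from h import *
s=grab('side');print(blobs(s,(0,150,80),(7,255,255),(195,170,290,310)));print(bot.read_state()['qvel'].round(2));print(bot.hand_in())"
```

```text
time_s: 14.78
position: [0.5688, 0.2393, 0.1791]
tcp_rot: [[-0.324, 0.946, -0.003], [0.946, 0.324, -0.0], [0.0, -0.003, -1.0]]
force: [0.1, 0.3, -3.8]
opening: 0.158
[([250.0, 229.5], [53, 59, 5, 2, 8]), ([241.9, 262.9], [44, 90, 7, 7, 43])]
[-0.07 -0.14 -0.02 -0.08 -0.01 -0.  ]
the job is handed in; nothing more can be done
None
```

I lifted the white beaker off the handle, stood it mouth down on the blue mat, then raised the carrier by its orange grip and handed in at about 15 s while still holding it.

- **Beaker:** a picture after release showed it upright within the mat. I did not photograph it again after that.
- **Carrier:** the vials I could measure had risen 97–101 mm at both ends, so the underside is about 99 mm above the dock's floor and level to within roughly 1°. The arm was at rest with the grip holding.
- **Vials:** near the end the two near vials and the far red one were clearly seated. The far white one was mostly hidden by the gripper; I last saw it clearly in place in the earlier top view, with the carrier about 25 mm up.
- **Readings that disagreed:**
  - My rough block-corner heights were uneven, 120–135 mm. I judged those hand-picked corners unreliable next to the vial measurements.
  - The top camera gave about 84 mm rise for the far red vial, but it is only weakly sensitive to height.
- **Slip:** the fingers were still closing when I began the trial lift, so the grip ended about 5 mm higher on the handle than planned. It held after that.

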